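Latch back the idler roller of a bench-mounted belt sander for a belt change

ROBOT

A 7-joint arm with a two-finger parallel gripper is mounted at the origin on the work surface. World frame = base frame: x ahead of the robot, y to its left, z up, the work surface at z = 0. Lengths are in m, angles in degrees, forces in N, time in s.
With the tool pointing down it reaches from about 0.4 to 0.875 m from the base axis. Payload 6.5 kg.
Tool frame: the origin (TCP) lies at the very end of the fingers, on their centre line; the grasp point (between the pads) lies 19 mm behind it; z points along the fingers, y is the line along which they close (so a half turn about z gives the same grasp; the last joint's range is limited). The gripper opens to 85 mm and grips with 20 to 120 N. Pads are 22 mm wide; open, the fingers measure 114 mm over their backs; the gripper's body (76 mm by 85 mm) begins 54 mm behind the grasp point. The pads swing forward as they close: fully open they stand 13 mm farther back than shut.
Start: joints at [64.446, 30.733, -0.252, 88.115, 0.149, 61.152, -4.079], TCP at [0.241, -0.604, 0.231] pointing down, gripper open.
Joint ranges: [-154.64, 154.64], [-21.42, 123.67], [-72.66, 72.17], [13.99, 137.28], [-74.86, 254.86], [10.95, 109.41], [-158.01, 158.01]. Speed limits (degrees/s): [136.94, 136.94, 180, 180, 180, 180, 180].

INTERFACE

Orientations are given as [roll, pitch, yaw] about the fixed x, y, z axes, in that order (R = Rz(yaw) Ry(pitch) Rx(roll)).
In Python, from plant import bot, grab_frame, camera_params, workorder gives the robot as it stands.
- The arm moves only by the shell command python3 -m handwheel 'ROWS' [FORCE]. ROWS is JSON, a list of rows, each an object with "dp": the shift along the tool's x, y, z in mm, a list of three; "rotation": the turn, a rotation vector about the tool's x, y, z in rad, a list of three; "hand": the opening, from 0 (shut) to 1 (fully open). A call has 1 to 10 rows; each row shifts and turns the commanded pose from where the row before left it, along the tool's axes as they then stand; what a row does not reach is not made up. A row lasts 1/12 s, in which the tool goes at most 41.7 mm and 7.16 degrees, less where a joint would pass 70% of its speed; a pose out of reach is approached as far as the arm can. A call is refused whole if a number of a shift passes 41.7 or a number of a turn 0.125, either way. A call with a gripper value outside its range is refused whole. The fingers move at their own pace and stop on an object; FORCE is the grip in N (left out, the last holds). Time passes only in rows, so rows that do not move let the fingers close. It gives the time, the measured TCP pose, the force, the opening and the grip force at its end, in the units of the state.
- bot.state(): the state, without advancing time (a new reading comes with each control period).
- grab_frame(name): name is "scene" or "top"; returns the picture (480x640x3 uint8, red, green, blue); there is no depth.
- camera_params(name): a dict with "fov_y" (degrees; the focal length in pixels is half the picture's height over the tangent of half this angle, whatever the lens; pixels are square), "cx", "cy" (the principal point, pixels), "D" ([k1, k2, p1, p2, k3] as OpenCV has them; the pictures are not rectified), "extrinsics" (4x4, takes a point from camera to world coordinates). Camera axes: x right, y up, looking along -z (the intrinsics and any distortion apply to the point x, -y, -z); pixel columns grow to the right and rows downward; lengths in m; the calibration is good to about 2 mm. A picture is of the moment at which its call begins. camera_params takes no time and is no camera call.
- workorder.hand_in(): hands the job in; it is judged then, once.
The state is a dict: "clock": time; "q": joint angles; "joint_velocities": joint speeds; "effort": joint torques, N m; "tool_pos": TCP position; "eef_rot": TCP orientation; "wrist_force": force on the tool from outside, world axes, zero at the start; "wrist_torque": the same for the moment, N m; "opening": finger opening in m; "finger_force": force on a finger pad.
Only numpy, scipy, OpenCV 4.12 (cv2) and the standard library are available. Lean on these libraries where they do the work, as an engineer would, in place of code of your own. Each camera call takes 0.05 s, during which the arm holds its last target. There are 200 camera calls.

TASK

The worn belt is off the belt sander and its front roller is sprung right out: push the roller straight in with the fingertips as far as it will go, then back off and let it spring back onto its stop pin, so that it stays latched half way, ready for a new belt. Only push the roller: do not pinch it, do not pull the stop pin's knob, and leave the things lying round the sander where they are.

Things in the scene. Friction and masses are not known exactly. Their poses are not given: they have to be found in the camera images.
- sander: Belt sander bolted upside down in a stand, platen up, no belt; fixed. Origin: on the bench under the front roller's centre when sprung out. x: level, from front roller to rear roller = the push direction; z up. Base plate 6 mm thick, x -20 to 330 mm, y -95 to 95 mm; rollers and platen reach 154 mm high, rear handle to x = 342 mm. Above the base plate nothing stands in front of the roller.
- roller_center (a point): Centre of the front (idler) roller, moving with it; axes as the sander's. Bare aluminium drum 46 mm in diameter, 76 mm wide, axis level along the sander's y, 130 mm above the bench. It spins freely between two steel yoke arms reaching 16 mm ahead of the axle, 122 to 138 mm high. Its free front face is 23 mm from this point towards the sander's -x.
- idler_slide (a joint): Travel (m) of the roller's sprung carriage along the sander's +x: 0 = right out (start), 0.032 = fully in at its end stop, 0.016 = caught on the stop pin. Push: 5 N at 0, rising evenly to 13 N at 0.032, plus damping 35 N per m/s. Let go short of 0.016 it springs right out; once 1 mm or more past 0.016 the pin drops, and on release the carriage returns to 0.016 and stays.
- stop_pin (a joint): Upright sprung stop pin in the dark steel bridge beside the platen (m): 0 = held up on the raised land of the carriage's bar (start), 0.007 = dropped behind the bar's shoulder (catching), negative = pulled up by its knob. Its own spring (about 2.5 N) drops it; it need not be touched.
- pin_knob (a point): Top centre of the stop pin's round black knob, 21 mm in diameter, 13 mm high; at x = 95 mm, y = -50 mm in the sander's frame, 191 mm above the bench at the start and 7 mm lower when the pin has dropped.
- wood_box: Bystander: small closed dark wooden box, 105 x 52 x 36 mm, loose on the bench ahead of the sander's front to one side. Origin: centre of its underside; x along its length.
- cleaning_stick: Bystander: tan rubber belt-cleaning stick, 200 x 38 x 38 mm, loose on the bench beside the sander (sander's +y side). Origin: centre of its underside; x along its length.
- jar: Bystander: amber glass jar with a steel cap, 66 mm in diameter, 85 mm high, standing loose near the sander's front on its +y side. Origin: centre of its underside.
- screwdriver: Bystander: screwdriver, 190 mm long, lying loose on the bench beside the sander (sander's -y side). Origin: on the bench below its middle; x along its length, blade to +x.

How it is judged:
By the outcome, as a careful person would: the job done as asked, in the order asked, and still so for the second after the job is handed in, with the robot touching nothing.
It also fails if it takes over 35 s, if anything falls off the work surface, if the arm or the gripper's body presses on something with over 40 N, if the wrist force passes 120 N, or if a joint passes its speed limit or range.

## Working session

There is one attempt and no reset: what is moved stays moved. The work goes in short steps, Python scripts to look and compute and a shell command to move; the robot and the scene stay as the last step left them, time stands still between calls to the robot, and variables do not carry over. Pictures are saved under pics/ and viewed, at most 10 in all, crops included, and the job is handed in when it is done.

```bash
mkdir -p pics; ls; python3 - <<'E'
from plant import bot, grab_frame, camera_params
import cv2
for n in("scene","top"):
    cv2.imwrite(f"pics/{n}0.png",grab_frame(n)[:,:,::-1]); print(camera_params(n))
print(bot.state())
E
```

```text
pics
{'fov_y': 42.46309957467945, 'cx': 306.26173595524796, 'cy': 231.40342348605515, 'D': array([-0.08822026,  0.        ,  0.        ,  0.        ,  0.        ]), 'extrinsics': array([[ 0.69451235, -0.55908001,  0.45285995,  1.09105913],
       [ 0.71927059,  0.52430691, -0.45579829, -0.55476447],
       [ 0.01739011,  0.64228638,  0.76626744,  0.99149329],
       [ 0.        ,  0.        ,  0.        ,  1.        ]])}
{'fov_y': 57.32962792668366, 'cx': 310.7661850524936, 'cy': 234.93956698886535, 'D': array([-0.10855867,  0.        ,  0.        ,  0.        ,  0.        ]), 'extrinsics': array([[ 0.01346927,  0.99973433, -0.0187044 ,  0.55095526],
       [-0.99990262,  0.01353514,  0.00339936, -0.05877533],
       [ 0.00365163,  0.01865679,  0.99981928,  0.77318547],
       [ 0.        ,  0.        ,  0.        ,  1.        ]])}
{'clock': 0.1, 'q': array([64.44530595, 30.77324297, -0.25286856, 88.16550284,  0.14854844,
       61.15285497, -4.07931351]), 'joint_velocities': array([-0.03441587, -0.02673204,  0.00201301, -0.07076428,  0.07109962,
        0.01924568,  0.03929629]), 'effort': array([ 3.87669657e-03, -5.84563315e+01,  1.05239891e+00, -2.59773785e+01,
        1.26973348e-02,  4.64251352e-03, -3.74932154e-05]), 'tool_pos': array([ 0.24074496, -0.60315003,  0.23049679]), 'eef_rot': array([-1.79909001e+02,  7.11436128e-03,  2.17645286e+01]), 'wrist_force': array([ 0.23168295, -0.74487275,  0.38733545]), 'wrist_torque': array([0.02358483, 0.01913362, 0.01476595]), 'finger_force': 0.0, 'opening': 0.08515431124401251}
```

View pics/scene0.png

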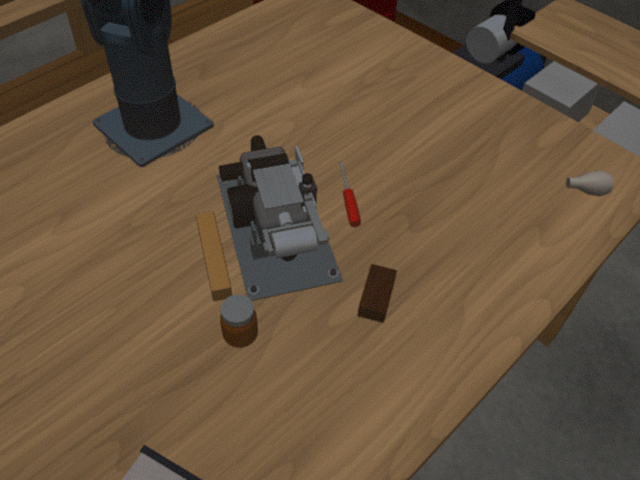

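View pics/top0.png

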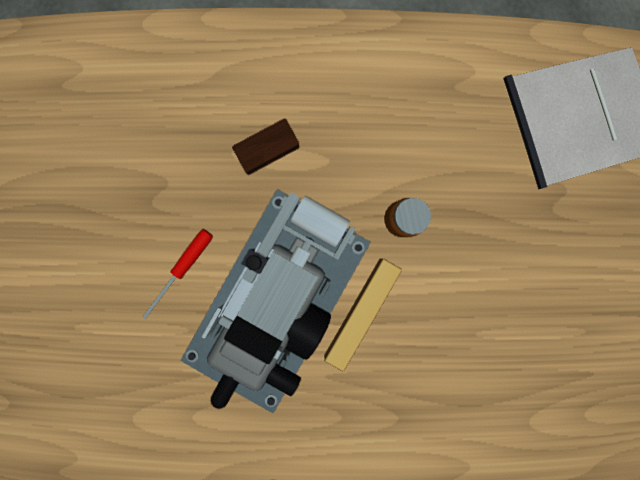

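The sander's front roller (top image, about (320,223)) faces away from the robot. The box is at (266,146) and the jar at (408,217), either side of the roller's front. I'll enlarge the top view to read the base plate and roller corners.

```bash
python3 - <<'E'
import cv2
a=cv2.imread("pics/top0.png")
cv2.imwrite("pics/c1.png",cv2.resize(a[180:330,225:425],None,fx=4,fy=4,interpolation=cv2.INTER_CUBIC))
E
cat > h.py <<'E'
import numpy as np,cv2
from plant import camera_params
def cam(n):
    c=camera_params(n); f=240/np.tan(np.radians(c["fov_y"]/2))
    return np.array([[f,0,c["cx"]],[0,f,c["cy"]],[0,0,1]]),c["D"],c["extrinsics"]
def px2w(n,uv,z):
    K,D,E=cam(n); p=cv2.undistortPoints(np.array(uv,float).reshape(-1,1,2),K,D)[:,0]
    d=np.c_[p[:,0],-p[:,1],-np.ones(len(p))]@E[:3,:3].T; o=E[:3,3]
    return o+d*((z-o[2])/d[:,2])[:,None]
def w2px(n,P):
    K,D,E=cam(n); P=(np.atleast_2d(P)-E[:3,3])@E[:3,:3]; P=P*[1,-1,-1]
    return cv2.projectPoints(P,np.zeros(3),np.zeros(3),K,D)[0][:,0]
E
```

```text
(no output)
```

View pics/c1.png

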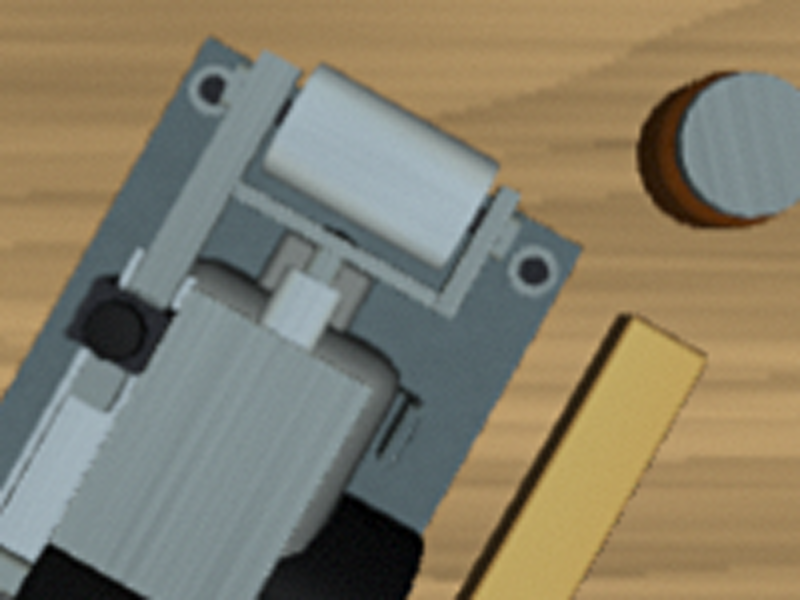

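The crop shows the plate's front corners at full-image (277,189) and (370.5,241.5). The drum corners are at (305.5,196), (349.5,220.8), (335,247) and (290.8,220), the knob is at about (254,262), and the jar is well to the right.

```bash
python3 - <<'E'
from h import *
from scipy.optimize import least_squares
base=np.array([[-20,-95,6],[-20,95,6],[330,-95,6],[330,95,6]])/1e3
bp=np.array([[277,189],[370.5,241.5],[181,361],[275,412]],float)
rp=np.array([[305.5,196],[349.5,220.8],[335,247],[290.8,220]])
# drum: silhouette of full drum, corners as extremes at tangent height ~ use mean of front/back, z=.130
E=cam("top")[2]
def T(p,P): c,s=np.cos(p[2]),np.sin(p[2]); return P@np.array([[c,s,0],[-s,c,0],[0,0,1]])+[p[0],p[1],0]
def drum(p):
    out=[]
    for sx,y in((-1,-38),(-1,38),(1,38),(1,-38)):
        a=np.radians(np.arange(360)); pts=np.c_[23*np.cos(a),a*0+y,130+23*np.sin(a)]/1e3
        uv=w2px("top",T(p,pts)); d=w2px("top",T(p,np.array([[0,0,.13],[.1,0,.13]]))); d=d[1]-d[0]
        k=np.argmax(sx*(uv@d)); out.append(uv[k])
    return np.array(out)
f=lambda p:np.r_[(w2px("top",T(p,base))-bp).ravel(),(drum(p)-rp).ravel()]
p0=px2w("top",[[320,223]],.13)[0]
for w in (None,):
    r=least_squares(f,[p0[0],p0[1],np.radians(150)],diff_step=1e-4)
    print(r.x[:2],np.degrees(r.x[2]),r.fun.reshape(-1,2).round(1).tolist())
p=r.x
print("roller scene px",w2px("scene",T(p,np.array([[0,-.038,.153],[0,.038,.153],[-.02,-.095,.006],[-.02,.095,.006],[.095,-.05,.191]]))).round(1).tolist())
print("box",px2w("top",[[232,148],[287,119],[299,146],[248,174]],.036).round(3)[:,:2].tolist(),"jar",px2w("top",[[412,216]],.085).round(3))
E
```

```text
[ 0.58379476 -0.07463186] 151.5846912841026 [[-0.3, -0.9], [0.9, -0.5], [-0.3, 0.1], [-0.7, 1.7], [-0.2, -1.5], [1.1, -1.0], [0.3, 0.2], [-0.8, 1.9]]
roller scene px [[314.7, 229.0], [273.1, 237.5], [343.4, 279.4], [248.4, 300.2], [307.2, 176.0]]
box [[0.711, 0.074], [0.761, -0.018], [0.715, -0.039], [0.666, 0.046]] jar [[ 0.596 -0.221  0.085]]
```

```bash
python3 - <<'E'
import cv2
a=cv2.imread("pics/scene0.png")
cv2.imwrite("pics/c2.png",cv2.resize(a[160:310,225:425],None,fx=4,fy=4,interpolation=cv2.INTER_CUBIC))
E
```

```text
(no output)
```

View pics/c2.png

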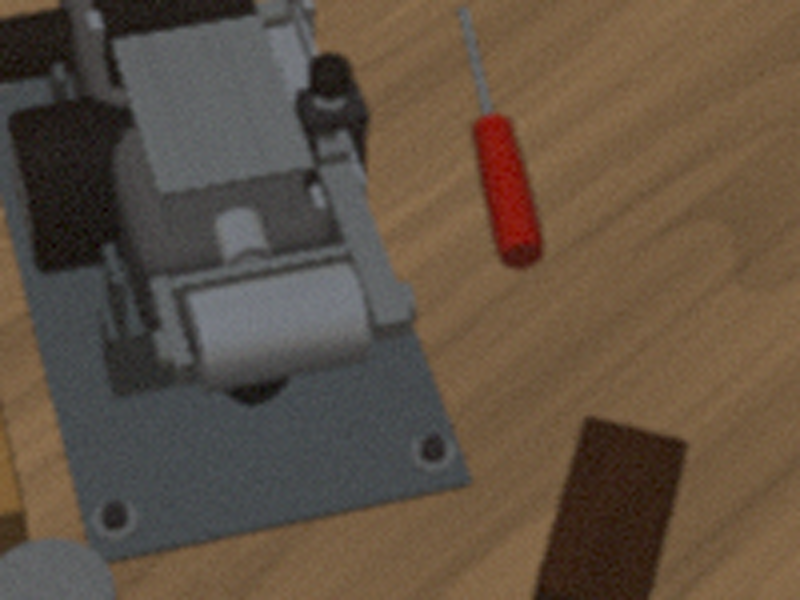

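```bash
R='unused'; python3 -m handwheel '[{"dp":[15,-8,0],"rotation":[0,0,0],"hand":0},{"dp":[28,-15,0],"rotation":[0,0,0],"hand":0},{"dp":[28,-15,0],"rotation":[0,0,0],"hand":0},{"dp":[28,-15,0],"rotation":[0,0,0],"hand":0},{"dp":[28,-15,0],"rotation":[0,0,0],"hand":0},{"dp":[28,-15,0],"rotation":[0,0,0],"hand":0},{"dp":[28,-15,0],"rotation":[0,0,0],"hand":0},{"dp":[28,-15,0],"rotation":[0,0,0],"hand":0},{"dp":[28,-15,0],"rotation":[0,0,0],"hand":0},{"dp":[28,-15,0],"rotation":[0,0,0],"hand":0}]' 20
```

```text
clock: 0.93
tool_pos: [0.4365, -0.3704, 0.231]
eef_rot: [-180.0, 0.0, 21.8]
wrist_force: [-0.1, -0.7, 0.7]
opening: -0.0
finger_force: 0.0
```

```bash
python3 -m handwheel '[{"dp":[30,-15.5,0],"rotation":[0,0,0],"hand":0},{"dp":[30,-15.5,0],"rotation":[0,0,0],"hand":0},{"dp":[30,-15.5,0],"rotation":[0,0,0],"hand":0},{"dp":[30,-15.5,0],"rotation":[0,0,0],"hand":0},{"dp":[30,-15.5,0],"rotation":[0,0,0],"hand":0},{"dp":[30,-15.5,0],"rotation":[0,0,0],"hand":0},{"dp":[30,-15.5,0],"rotation":[0,0,0],"hand":0},{"dp":[25,-13,0],"rotation":[0,0,0],"hand":0},{"dp":[15,-8,0],"rotation":[0,0,0],"hand":0},{"dp":[8,-4,0],"rotation":[0,0,0],"hand":0}]'
python3 -m handwheel '[{"dp":[0,0,0],"rotation":[0,0,0.1095],"hand":0},{"dp":[0,0,0],"rotation":[0,0,0.1095],"hand":0},{"dp":[0,0,0],"rotation":[0,0,0.1095],"hand":0},{"dp":[0,0,0],"rotation":[0,0,0.1095],"hand":0},{"dp":[0,0,0],"rotation":[0,0,0.1095],"hand":0},{"dp":[0,0,0],"rotation":[0,0,0.1095],"hand":0},{"dp":[0,0,0],"rotation":[0,0,0.1095],"hand":0},{"dp":[0,0,0],"rotation":[0,0,0.1095],"hand":0},{"dp":[0,0,0],"rotation":[0,0,0],"hand":0},{"dp":[0,0,0],"rotation":[0,0,0],"hand":0}]'
python3 -c "
from plant import bot;print(bot.state()['q'])"
```

```text
clock: 1.77
tool_pos: [0.6271, -0.1493, 0.2308]
eef_rot: [-179.9, -0.0, 22.0]
wrist_force: [0.5, -0.3, -0.0]
opening: 0.0001
finger_force: 0.0
clock: 2.6
tool_pos: [0.6253, -0.1536, 0.2311]
eef_rot: [179.9, 0.0, -28.3]
wrist_force: [-0.3, 0.2, -0.7]
opening: -0.0002
finger_force: 0.0
[   8.03350045   30.1391072     2.50032436   89.22299409   -1.36755223
   60.7071332  -107.4731879 ]
```

```bash
python3 -m handwheel '[{"dp":[0,-20,0],"rotation":[0,0,0],"hand":0},{"dp":[0,-20,0],"rotation":[0,0,0],"hand":0},{"dp":[0,-10,15],"rotation":[0,0,0],"hand":0},{"dp":[0,0,25],"rotation":[0,0,0],"hand":0},{"dp":[0,0,25],"rotation":[0,0,0],"hand":0},{"dp":[0,0,25],"rotation":[0,0,0],"hand":0},{"dp":[0,0,15],"rotation":[0,0,0],"hand":0},{"dp":[0,0,8],"rotation":[0,0,0],"hand":0},{"dp":[0,0,0],"rotation":[0,0,0],"hand":0},{"dp":[0,0,0],"rotation":[0,0,0],"hand":0}]'
python3 - <<'E'
from plant import bot, grab_frame
import cv2
a=grab_frame("top")[:,:,::-1]; b=grab_frame("scene")[:,:,::-1]
f=lambda i:cv2.resize(i,(400,600) if 0 else None,fx=2,fy=2,interpolation=cv2.INTER_CUBIC)
cv2.imwrite("pics/s1.png",cv2.hconcat([f(a[130:380,225:425]),f(b[110:360,190:390])]))
E
```

```text
clock: 3.43
tool_pos: [0.6497, -0.1087, 0.1182]
eef_rot: [180.0, 0.0, -28.4]
wrist_force: [-0.1, -0.2, 0.8]
opening: -0.0002
finger_force: 0.0
```

View pics/s1.png

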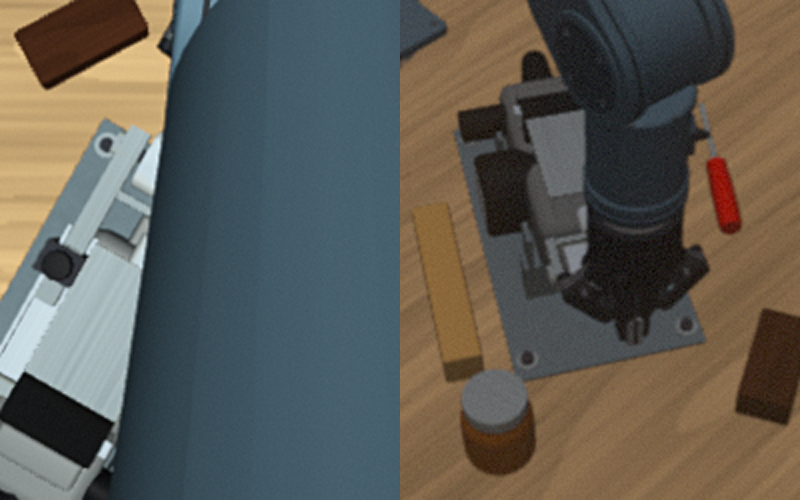

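The fingers stand in front of the roller, roughly on its centre line (scene crop, fingertips at about (632,330)). Nothing has been disturbed, so I start the approach.

```bash
python3 -m handwheel '[{"dp":[-8,0,0],"rotation":[0,0,0],"hand":0},{"dp":[-8,0,0],"rotation":[0,0,0],"hand":0},{"dp":[-8,0,0],"rotation":[0,0,0],"hand":0},{"dp":[-4,0,0],"rotation":[0,0,0],"hand":0},{"dp":[-3,0,0],"rotation":[0,0,0],"hand":0},{"dp":[-3,0,0],"rotation":[0,0,0],"hand":0},{"dp":[-3,0,0],"rotation":[0,0,0],"hand":0},{"dp":[-3,0,0],"rotation":[0,0,0],"hand":0},{"dp":[0,0,0],"rotation":[0,0,0],"hand":0},{"dp":[0,0,0],"rotation":[0,0,0],"hand":0}]'
python3 -m handwheel '[{"dp":[-3,0,0],"rotation":[0,0,0],"hand":0},{"dp":[-3,0,0],"rotation":[0,0,0],"hand":0},{"dp":[0,0,0],"rotation":[0,0,0],"hand":0},{"dp":[0,0,0],"rotation":[0,0,0],"hand":0}]'
```

```text
clock: 4.37
tool_pos: [0.6147, -0.0892, 0.1183]
eef_rot: [180.0, -0.0, -28.4]
wrist_force: [-0.9, 0.7, 0.4]
opening: -0.0001
finger_force: 0.0
clock: 4.7
tool_pos: [0.6119, -0.0878, 0.1194]
eef_rot: [-179.9, -0.3, -28.5]
wrist_force: [5.3, -2.1, -0.0]
opening: 0.0001
finger_force: 2.8
```

```bash
python3 -m handwheel '[{"dp":[-3,0,0],"rotation":[0,0,0],"hand":0},{"dp":[-3,0,0],"rotation":[0,0,0],"hand":0},{"dp":[-3,0,0],"rotation":[0,0,0],"hand":0},{"dp":[-3,0,0],"rotation":[0,0,0],"hand":0},{"dp":[-3,0,0],"rotation":[0,0,0],"hand":0},{"dp":[-3,0,0],"rotation":[0,0,0],"hand":0},{"dp":[-3,0,0],"rotation":[0,0,0],"hand":0},{"dp":[-3,0,0],"rotation":[0,0,0],"hand":0},{"dp":[0,0,0],"rotation":[0,0,0],"hand":0},{"dp":[0,0,0],"rotation":[0,0,0],"hand":0}]'
python3 -m handwheel '[{"dp":[-2,0,0],"rotation":[0,0,0],"hand":0},{"dp":[-2,0,0],"rotation":[0,0,0],"hand":0},{"dp":[0,0,0],"rotation":[0,0,0],"hand":0},{"dp":[0,0,0],"rotation":[0,0,0],"hand":0}]'
```

```text
clock: 5.53
tool_pos: [0.5931, -0.0775, 0.1203]
eef_rot: [-179.9, -0.6, -28.5]
wrist_force: [8.4, -5.9, -1.2]
opening: -0.0
finger_force: 5.4
clock: 5.87
tool_pos: [0.59, -0.0758, 0.1205]
eef_rot: [-179.9, -0.7, -28.5]
wrist_force: [9.9, -6.3, -0.6]
opening: 0.0
finger_force: 5.8
```

```bash
python3 -m handwheel '[{"dp":[-2,0,0],"rotation":[0,0,0],"hand":0},{"dp":[-2,0,0],"rotation":[0,0,0],"hand":0},{"dp":[-2,0,0],"rotation":[0,0,0],"hand":0},{"dp":[0,0,0],"rotation":[0,0,0],"hand":0},{"dp":[0,0,0],"rotation":[0,0,0],"hand":0}]'
python3 -m handwheel '[{"dp":[-2,0,0],"rotation":[0,0,0],"hand":0},{"dp":[-1,0,0],"rotation":[0,0,0],"hand":0},{"dp":[0,0,0],"rotation":[0,0,0],"hand":0},{"dp":[0,0,0],"rotation":[0,0,0],"hand":0}]'
```

```text
clock: 6.28
tool_pos: [0.5855, -0.0733, 0.1208]
eef_rot: [-179.8, -0.8, -28.5]
wrist_force: [11.4, -7.0, 0.5]
opening: 0.0001
finger_force: 6.6
clock: 6.62
tool_pos: [0.5854, -0.0732, 0.1218]
eef_rot: [-179.8, -1.1, -28.6]
wrist_force: [16.4, -9.6, 0.3]
opening: -0.0002
finger_force: 9.3
```

The force rose from 13 to 19 N with no further movement, so the roller is on its end stop. Now I back off straight.

```bash
python3 -m handwheel '[{"dp":[3,0,0],"rotation":[0,0,0],"hand":0},{"dp":[4,0,0],"rotation":[0,0,0],"hand":0},{"dp":[4,0,0],"rotation":[0,0,0],"hand":0},{"dp":[4,0,0],"rotation":[0,0,0],"hand":0},{"dp":[4,0,0],"rotation":[0,0,0],"hand":0},{"dp":[4,0,0],"rotation":[0,0,0],"hand":0},{"dp":[4,0,0],"rotation":[0,0,0],"hand":0},{"dp":[3,0,0],"rotation":[0,0,0],"hand":0},{"dp":[0,0,0],"rotation":[0,0,0],"hand":0},{"dp":[0,0,0],"rotation":[0,0,0],"hand":0}]'
python3 -m handwheel '[{"dp":[10,0,0],"rotation":[0,0,0],"hand":0},{"dp":[15,0,0],"rotation":[0,0,0],"hand":0},{"dp":[15,0,0],"rotation":[0,0,0],"hand":0},{"dp":[12,0,0],"rotation":[0,0,0],"hand":0},{"dp":[0,0,-15],"rotation":[0,0,0],"hand":0},{"dp":[0,0,-30],"rotation":[0,0,0],"hand":0},{"dp":[0,0,-30],"rotation":[0,0,0],"hand":0},{"dp":[0,0,-30],"rotation":[0,0,0],"hand":0},{"dp":[0,0,-10],"rotation":[0,0,0],"hand":0},{"dp":[0,0,0],"rotation":[0,0,0],"hand":0}]'
```

```text
clock: 7.45
tool_pos: [0.6027, -0.0827, 0.1179]
eef_rot: [180.0, 0.1, -28.4]
wrist_force: [-0.3, 0.6, 0.5]
opening: -0.0001
finger_force: 0.0
clock: 8.28
tool_pos: [0.6505, -0.1077, 0.2366]
eef_rot: [-179.9, -0.3, -28.4]
wrist_force: [1.6, 0.2, 0.4]
opening: 0.0002
finger_force: 0.0
```

```bash
python3 -m handwheel '[{"dp":[0,15,0],"rotation":[0,0,0],"hand":0},{"dp":[0,28,0],"rotation":[0,0,0],"hand":0},{"dp":[0,28,0],"rotation":[0,0,0],"hand":0},{"dp":[0,28,0],"rotation":[0,0,0],"hand":0},{"dp":[0,28,0],"rotation":[0,0,0],"hand":0},{"dp":[0,28,0],"rotation":[0,0,0],"hand":0},{"dp":[0,28,0],"rotation":[0,0,0],"hand":0},{"dp":[0,20,0],"rotation":[0,0,0],"hand":0},{"dp":[0,0,0],"rotation":[0,0,0],"hand":0},{"dp":[0,0,0],"rotation":[0,0,0],"hand":0}]'
python3 - <<'E'
from plant import grab_frame
import cv2
a=grab_frame("top")[:,:,::-1]; b=grab_frame("scene")[:,:,::-1]
f=lambda i:cv2.resize(i,None,fx=2,fy=2,interpolation=cv2.INTER_CUBIC)
cv2.imwrite("pics/s2.png",cv2.hconcat([f(a[100:400,225:425]),f(b[110:410,190:390])]))
E
```

```text
clock: 9.12
tool_pos: [0.5495, -0.288, 0.2312]
eef_rot: [179.9, 0.2, -28.6]
wrist_force: [0.8, 0.2, -0.3]
opening: -0.0004
finger_force: 0.0
```

View pics/s2.png

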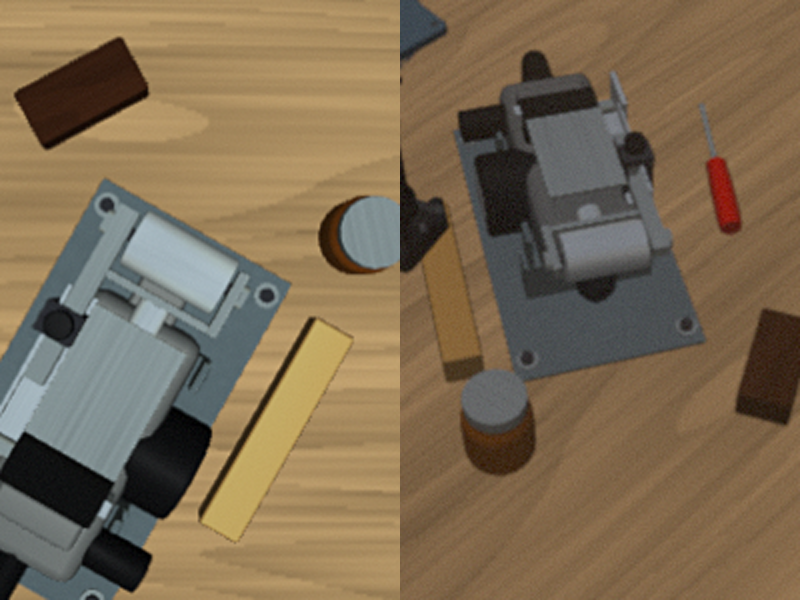

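The drum's corner moved from (305.5,196) to about (301,206) in the top view, roughly 16 mm. That means the roller is latched half way, and the bystanders have not moved.

```bash
python3 -c "
from plant import workorder;print(workorder.hand_in())"
```

```text
the job is handed in; nothing more can be done
None
```

The front roller was pushed in to its end stop and released; the top camera shows it about 16 mm in, latched on the stop pin, with the surrounding things unmoved, and the job was handed in at about 9 s.

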